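Turn the cleaning-tablet tin lid-down on its stand

ROBOT

A 7-joint arm with a two-finger parallel gripper is mounted at the origin on a cart in front of the work surface, level with it; the furniture and walls round the work are solid. World frame = base frame: x ahead of the robot, y to its left, z up, the work surface at z = 0. Lengths are in m, angles in rad, forces in N, time in s.
With the tool pointing down it reaches from about 0.425 to 1.025 m from the base axis. Payload 9.4 kg.
Tool frame: the origin (TCP) lies midway between the tips of the shut fingers; the grasp point (between the pads) lies 19 mm behind it; z points along the fingers, y is the line along which they close (so a half turn about z gives the same grasp; the last joint's range is limited). The gripper opens to 85 mm and grips with 20 to 120 N. Pads are 22 mm wide; open, the fingers measure 114 mm over their backs; the gripper's body (76 mm by 85 mm) begins 54 mm behind the grasp point. The pads swing forward as they close: fully open they stand 13 mm farther back than shut.
Start: joints at [-0.077, 0.599, -0.003, 1.599, 0.002, 0.943, -0.08], TCP at [0.725, -0, 0.231] pointing down, gripper open.
Joint ranges: [-2.57, 2.57], [-0.35, 1.97], [-1.29, 1.29], [0.11, 2.56], [-1.05, 4.19], [0.11, 1.86], [-2.63, 2.63]. Speed limits (rad/s): [2.22, 2.22, 3.01, 3.01, 3.14, 3.14, 3.14].

INTERFACE

Orientations are given as [roll, pitch, yaw] about the fixed x, y, z axes, in that order (R = Rz(yaw) Ry(pitch) Rx(roll)).
In Python, from rig import sense, snapshot, camera_params, robot gives the robot as it stands. The module is installed in compiled form; this text tells all that it offers.
- The arm moves only by the shell command python3 -m jog 'ROWS' [OPENING] [FORCE]. ROWS is a JSON object of lists of equal length, an entry for each row: "offset": the shift along the tool's x, y, z in cm, a list of three; "rotation": the turn, a rotation vector about the tool's x, y, z in degrees, a list of three. A call has 1 to 10 rows; each row shifts and turns the commanded pose from where the row before left it, along the tool's axes as they then stand; what a row does not reach is not made up. A row lasts 1/12 s, in which the tool goes at most 41.7 mm and 7.16 degrees, less where a joint would pass 70% of its speed; a pose out of reach is approached as far as the arm can. A call with a gripper value outside its range is refused whole. OPENING is the finger opening in cm, from 0 to 8.54, set as the call begins (- or left out, the last holds). The fingers move at their own pace and stop on an object; FORCE is the grip in N (left out, the last holds). Time passes only in rows, so rows that do not move let the fingers close. It gives the time, the measured TCP pose, the force, the opening and the grip force at its end, in the units of the state.
- sense(): the state, without advancing time (a new reading comes with each control period).
- snapshot(name): name is "scene" or "side" or "wrist"; returns the picture (480x640x3 uint8, red, green, blue); there is no depth.
- camera_params(name): a dict with "K" (3x3 intrinsics, pixels), "extrinsics" (4x4, takes a point from world to camera coordinates). Camera axes: x right, y up, looking along -z (the intrinsics and any distortion apply to the point x, -y, -z); pixel columns grow to the right and rows downward; lengths in m; the calibration is good to about 2 mm. A picture is of the moment at which its call begins: read the wrist's pose just before it. camera_params takes no time and is no camera call; for the wrist camera it gives the pose at the moment of the call.
- robot.sign_off(): hands the job in; it is judged then, once.
The state is a dict: "clock": time; "qpos": joint angles; "joint_velocities": joint speeds; "joint_efforts": joint torques, N m; "position": TCP position; "orientation": TCP orientation; "contact_force": force on the tool from outside, world axes, zero at the start; "ft_torque": the same for the moment, N m; "width": opening from 0.0 (shut) to 1.0 (fully open); "gripper_force": force on a finger pad.
Only numpy, scipy, OpenCV 4.12 (cv2) and the standard library are available. Lean on these libraries where they do the work, as an engineer would, in place of code of your own. Each camera call takes 0.05 s, during which the arm holds its last target. There are 200 camera calls.

TASK

The cleaning tablets are to be counted out of the lid: take the tin with the blue lid off its sloping stand, pinching its loose lid and its base together so that they stay joined, and turn it over in the air. Set it back on the same stand, seated squarely against the ledge just as it lies now but with the lid underneath, and let go. Leave the tin with the orange lid alone.

Things in the scene. Friction and masses are not known exactly. Their poses are not given: they have to be found in the camera images.
- tin_base: Bare-metal half of the blue-lidded tin, an open box 88x76x31 mm (x,y,z), 0.08-0.17 kg, inside the lid. Origin: middle of the closed tin (96x84x34 mm, so 17 mm from its large faces); x along the length, z out through the lid. Starts lid up, axes parallel to bay, seated with its centre about (-48,0,17) mm there. Pinch the upper edge 12-25 mm deep, closing along z on both large faces.
- tin_lid: Blue lid with three white discs, 96x84 mm, 0.04-0.09 kg; its 26 mm deep rim reaches over the base with 1.5 mm play. Nothing but gravity holds it on; pinched against the base with 20-40 N it stays. Origin in the middle of the closed tin, x along the length, z out through the lid.
- bay (a point): Dark steel V-stand of the blue tin, fixed. Point: middle of the inner corner of bed and ledge, 30 mm up. x: down the 45 deg slope into the ledge, away from the robot; y: along the ledge; z: out of the bed. Both 104 mm wide, ledge 40 high. Bed whole for 36 mm, then two 20 mm arms, gap 64, to 64 mm: the tin's upper part is free. 110 mm back along -x the tin is clear; half a turn about x inverts it.
- tin_other: The bystander: a tin of the same form with an orange lid on a like stand of its own, 0.18 kg. Origin and axes as for the blue one. Leave it alone.
Things that resemble listed ones, but are neither listed nor needed, are in the scene too. There is more than one size of the tin_lid; the one meant has the size given above.

How it is judged:
By the outcome, as a careful person would: the job done as asked, in the order asked, and still so for the second after the job is handed in, with the robot touching nothing.
It also fails if it takes over 40 s, if anything falls off the work surface, if the arm or the gripper's body presses on something with over 40 N, if the wrist force passes 120 N, or if a joint passes its speed limit or range.

## Working session

There is one attempt and no reset: what is moved stays moved. The work goes in short steps, Python scripts to look and compute and a shell command to move; the robot and the scene stay as the last step left them, time stands still between calls to the robot, and variables do not carry over. Pictures are saved under pics/ and viewed, at most 10 in all, crops included, and the job is handed in when it is done.

```bash
mkdir -p pics; python3 - <<'E'
from rig import sense, snapshot, camera_params
import cv2,numpy as np
for n in ["scene","side","wrist"]:
    p=camera_params(n); im=snapshot(n); cv2.imwrite(f"pics/{n}0.png",im[:,:,::-1]); print(n,p["K"],np.round(p["extrinsics"],4), [k for k in p])
s=sense();print(s)
E
```

```text
scene [[505.30836929   0.         318.59405488]
 [  0.         505.30836929 242.32834112]
 [  0.           0.           1.        ]] [[ 0.6516 -0.7583  0.0226 -0.3853]
 [ 0.3455  0.3232  0.881  -0.2471]
 [-0.6753 -0.5662  0.4726 -0.6148]
 [ 0.      0.      0.      1.    ]] ['K', 'extrinsics']
side [[445.10743965   0.         324.43839033]
 [  0.         445.10743965 243.93001581]
 [  0.           0.           1.        ]] [[-0.9396 -0.3415 -0.0211  0.4811]
 [ 0.1021 -0.3387  0.9354 -0.1761]
 [-0.3266  0.8767  0.3531 -0.6803]
 [ 0.      0.      0.      1.    ]] ['K', 'extrinsics']
wrist [[370.7249505    0.         315.07857497]
 [  0.         370.7249505  238.97580325]
 [  0.           0.           1.        ]] [[ 1.000e+00  0.000e+00 -1.300e-03 -7.243e-01]
 [-4.000e-04  9.611e-01 -2.763e-01  3.740e-02]
 [ 1.300e-03  2.763e-01  9.611e-01 -3.801e-01]
 [ 0.000e+00  0.000e+00  0.000e+00  1.000e+00]] ['K', 'extrinsics']
{'clock': 0.15, 'qpos': array([-0.07667312,  0.59996585, -0.00252097,  1.59996172,  0.00181546,
        0.94287101, -0.07981599]), 'joint_velocities': array([ 2.01885566e-03, -1.17961560e-03,  1.76292284e-05, -1.54985340e-03,
        1.92938088e-03, -1.13006607e-03, -2.82119920e-04]), 'joint_efforts': array([ 2.03994307e-03, -7.76993966e+01,  1.56661626e+00, -2.58236039e+01,
        1.25704729e-02,  6.78423472e-03, -1.49589243e-05]), 'position': array([ 7.24645088e-01, -4.51211015e-05,  2.30592387e-01]), 'orientation': array([-3.14039633e+00,  1.40331851e-04,  1.57080251e+00]), 'contact_force': array([0.40517598, 0.37999161, 0.09700786]), 'ft_torque': array([ 0.01150396, -0.02745825,  0.01208306]), 'gripper_force': 0.0, 'width': 0.9998975660511348}
```

View pics/scene0.png

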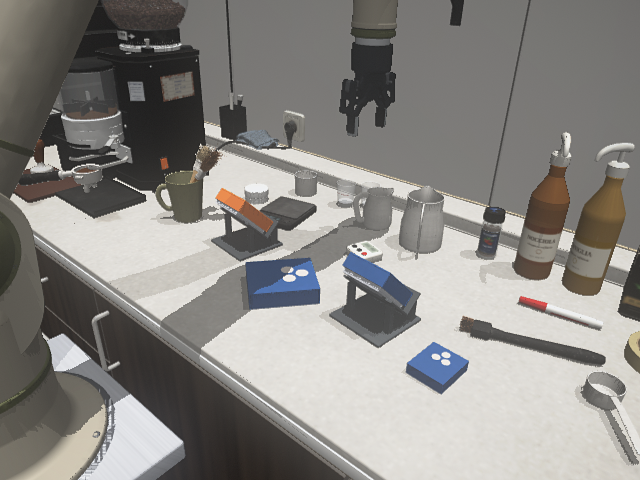

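View pics/side0.png

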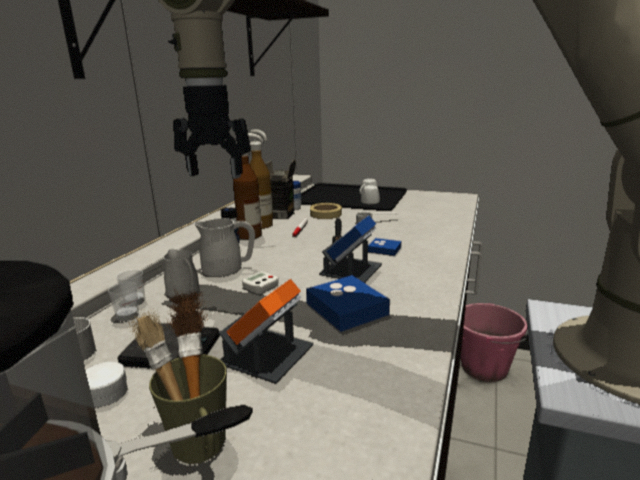

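View pics/wrist0.png

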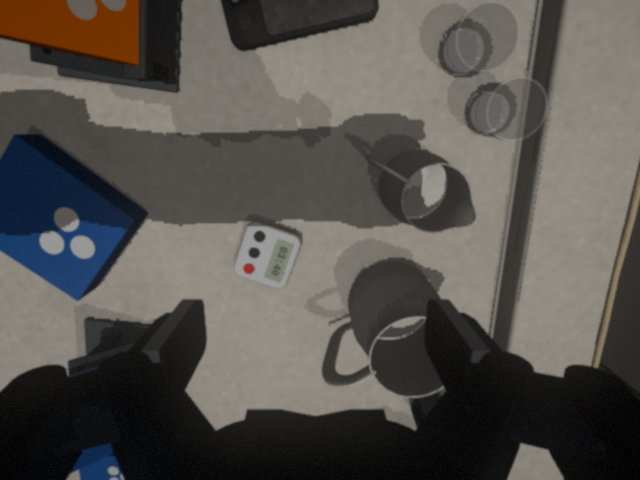

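Scene: the blue tin on its stand is at about (378,283), with a large blue box at (283,283) and a small one at (437,367) as decoys. The orange tin is at (245,212). In the side view the blue tin is at about (350,240), and in the wrist view it is mostly hidden at lower left.

```bash
cat > h.py <<'E'
import cv2,numpy as np
from scipy.spatial.transform import Rotation as R
from rig import sense,snapshot,camera_params
def bluemask(im,lo=(105,120,25),hi=(125,255,255)):
    return cv2.inRange(cv2.cvtColor(im,cv2.COLOR_RGB2HSV),lo,hi)
def ray(p,uv):
    K,E=p["K"],p["extrinsics"]; d=np.linalg.inv(K)@[uv[0],uv[1],1]; d=d*[1,-1,-1]
    Rm=E[:3,:3]; return -Rm.T@E[:3,3], Rm.T@d/np.linalg.norm(d)
def tri(obs):
    A=np.zeros((3,3));b=np.zeros(3)
    for p,uv in obs:
        c,d=ray(p,uv);M=np.eye(3)-np.outer(d,d);A+=M;b+=M@c
    X=np.linalg.solve(A,b); return X,[float(np.linalg.norm((np.eye(3)-np.outer(d,d))@(X-c))) for c,d in (ray(p,uv) for p,uv in obs)]
def proj(p,X):
    x=p["extrinsics"]@np.r_[X,1]; x=x[:3]*[1,-1,-1]; u=p["K"]@x; return u[:2]/u[2]
E
python3 - <<'E'
from h import *
obs=[]
for n,box in [("scene",(335,245,425,325)),("side",(318,210,380,275))]:
    im=cv2.imread(f"pics/{n}0.png")[:,:,::-1].copy()
    m=bluemask(im); x0,y0,x1,y1=box; mm=np.zeros_like(m); mm[y0:y1,x0:x1]=m[y0:y1,x0:x1]
    c=max(cv2.findContours(mm,0,1)[0],key=cv2.contourArea); M=cv2.moments(c); uv=(M['m10']/M['m00'],M['m01']/M['m00'])
    print(n,uv,cv2.contourArea(c),cv2.approxPolyDP(c,2.5,True)[:,0].tolist()); obs.append((camera_params(n),uv))
    crop=cv2.resize(im[y0-15:y1+25,x0-15:x1+15],None,fx=4,fy=4,interpolation=2); cv2.imwrite(f"pics/{n}c.png",crop[:580,:,::-1])
print(tri(obs))
E
```

```text
scene (366.0864681295716, 268.92894461859976) 638.0 [[351, 252], [343, 264], [381, 286], [389, 273]]
side (350.923145665773, 236.85403634197198) 559.5 [[369, 216], [327, 251], [333, 259], [373, 226]]
(array([ 0.51098961, -0.16700265,  0.09014619]), [0.002018298863824373, 0.0020182988638242625])
```

```bash
python3 - <<'E'
import cv2,numpy as np
a=cv2.imread("pics/scenec.png")[:480,:400];b=cv2.imread("pics/sidec.png");b=b[:480,:380]
h=max(len(a),len(b));f=lambda x:cv2.copyMakeBorder(x,0,h-len(x),0,0,0)
cv2.imwrite("pics/comb.png",np.hstack([f(a),f(b)]));print(a.shape,b.shape)
E
```

```text
(480, 400, 3) (420, 368, 3)
```

View pics/comb.png

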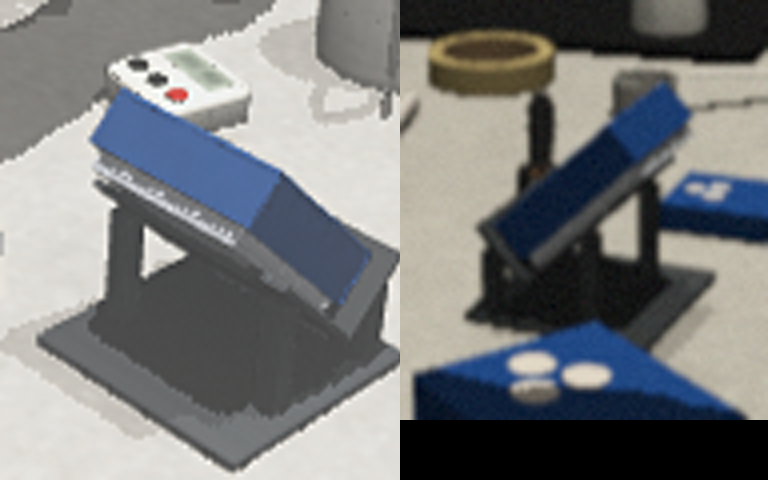

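Scene crop: the blue light face is the tin's upper end and the dark face its side. So the slope runs away from the robot. I'll move the wrist camera over the tin for a top view.

```bash
python3 -m jog '{"offset":[[0,-4,0],[-1,-4,0],[-3,-2.6,0],[-3.5,-2,0],[-4,-1,0],[-4,-1,0],[-4,-1,0],[-4,-1,0],[-2.5,-1,0],[0,0,0]],"rotation":[[0,0,0],[0,0,0],[0,0,0],[0,0,0],[0,0,0],[0,0,0],[0,0,0],[0,0,0],[0,0,0],[0,0,0]]}'
python3 - <<'E'
from h import *
s=sense();p=camera_params("wrist");im=snapshot("wrist");cv2.imwrite("pics/w1.png",im[:,:,::-1])
np.savez("w1.npz",K=p["K"],extrinsics=p["extrinsics"]);print(s["qpos"],s["position"],proj(p,[.51,-.167,.09]))
p=camera_params("scene")
for h,uv in [(.1219,(351,252)),(.1219,(389,273)),(.1035,(343,264)),(.1035,(381,286))]:
    c,d=ray(p,uv);print(h,c+d*(h-c[2])/d[2])
E
```

```text
clock: 0.98
position: [0.5456, -0.2674, 0.2312]
orientation: [-3.14, 0.003, 1.562]
contact_force: [-0.1, -0.4, 0.5]
width: 1.001
gripper_force: 0.0
[ 3.54449610e-01  4.57505095e-01  8.47542989e-03  1.87810963e+00
 -2.63921989e-04  8.06376291e-01  3.53233077e-01] [ 0.54561767 -0.26737185  0.23121201] [264.4026564   86.84280251]
0.1219 [ 0.49635689 -0.14645367  0.1219    ]
0.1219 [ 0.48412084 -0.22731309  0.1219    ]
0.1035 [ 0.4829624 -0.1417585  0.1035   ]
0.1035 [ 0.47095476 -0.22370393  0.1035    ]
```

View pics/w1.png

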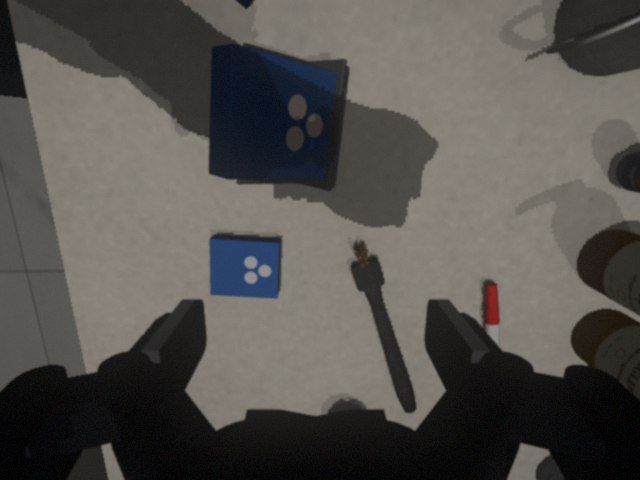

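Wrist: blue lid corners at about (212,45), (337,70), (328,185) and (210,178). The small decoy is at (245,267).

```bash
python3 - <<'E'
from h import *
p=dict(np.load("w1.npz"));im=cv2.imread("pics/w1.png")[:,:,::-1].copy()
m=bluemask(im,(105,130,15)); m[210:]=0; m[:30]=0
c=max(cv2.findContours(cv2.morphologyEx(m,3,np.ones((9,9))),0,1)[0],key=cv2.contourArea)
q=cv2.approxPolyDP(c,5,True)[:,0];print(q.tolist(),cv2.contourArea(c))
print(im[100,200:350:3].max(1))
for n,h in [("L.1035",.1035),("L.1219",.1219),("R.054",.054)]:
    for uv in q: 
        if (n[0]=="L")==(uv[0]<270): cc,d=ray(p,uv);print(n,uv,np.round(cc+d*(h-cc[2])/d[2],4))
E
```

```text
[[214, 48], [215, 141], [269, 177], [323, 176], [334, 73], [233, 44]] 12903.5
[51 55 55 47 33 38 36 31 35 33 40 34 36 35 32 35 31 32 35 36 30 33 36 34
 29 35 34 34 45 48 58 71 70 71 73 56 44 45 45 45 45 49 47 48 42 31 33 32
 41 78]
L.1035 [214  48] [ 0.4794 -0.1442  0.1035]
L.1035 [215 141] [ 0.475  -0.2038  0.1035]
L.1035 [269 177] [ 0.5122 -0.2295  0.1035]
L.1035 [233  44] [ 0.4922 -0.1419  0.1035]
L.1219 [214  48] [ 0.4839 -0.1478  0.1219]
L.1219 [215 141] [ 0.4798 -0.2034  0.1219]
L.1219 [269 177] [ 0.5145 -0.2274  0.1219]
L.1219 [233  44] [ 0.4958 -0.1457  0.1219]
R.054 [323 176] [ 0.5524 -0.2349  0.054 ]
R.054 [334  73] [ 0.5614 -0.1533  0.054 ]
```

```bash
python3 - <<'E'
import cv2,numpy as np
im=cv2.imread("pics/w1.png")[30:205,195:360]
im=cv2.resize(np.clip(im.astype(float)*2.2,0,255).astype(np.uint8),None,fx=3.4,fy=3.4,interpolation=0);cv2.imwrite("pics/w1c.png",im)
E
```

```text
(no output)
```

View pics/w1c.png

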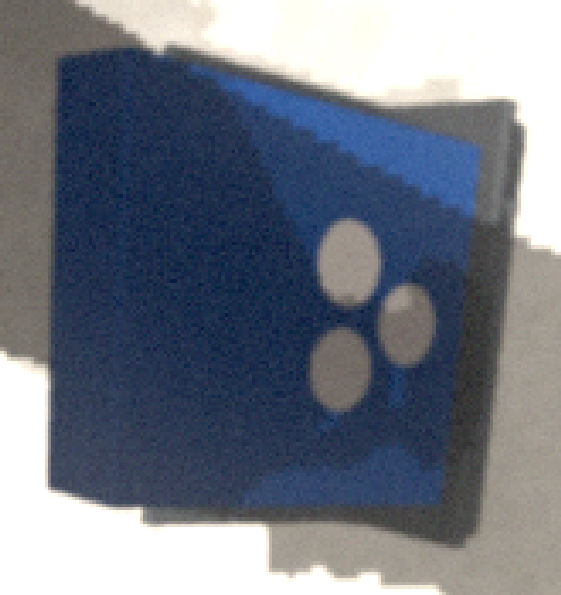

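Enlarged crop: lid outline left edge (58,58)-(48,488), ridge at column ~125, right (lower) edge (480,145)-(440,505), and the ledge beyond it.

```bash
python3 - <<'E'
from h import *
p=dict(np.load("w1.npz"));im=cv2.imread("pics/w1.png").astype(float)
im=cv2.GaussianBlur(im,(0,0),.8);D=(im[...,0]-im[...,2]); 
def edge(rows,c0,c1,sgn,f=.5):
    P=[]
    for r in rows:
        l=D[r,c0:c1];t=0.5*(np.percentile(l,8)+np.percentile(l,85)); k=np.where((l[:-1]<t)!=(l[1:]<t))[0]
        if len(k): k=k[0] if sgn>0 else k[-1]; P.append((c0+k+(t-l[k])/(l[k+1]-l[k]),r))
    P=np.array(P);a=np.polyfit(P[:,1],P[:,0],1)
    for _ in range(3): e=np.abs(np.polyval(a,P[:,1])-P[:,0]);g=e<max(.6,1.5*np.median(e));a=np.polyfit(P[g,1],P[g,0],1)
    print("kept",g.sum(),len(P),"res",e[g].mean());return a
def cast(uv,h): c,d=ray(p,uv);return c+d*(h-c[2])/d[2]
L=edge(range(52,170),200,225,1);Rr=edge(range(76,176),315,345,-1)
for a,h,v in [(L,.1035,(47.1,173.5)),(Rr,.054,(72.6,178.5))]:
    A,B=[cast((np.polyval(a,r),r),h) for r in v];d=A-B
    print("corners",A.round(4),B.round(4),"len",np.linalg.norm(d).round(4),"mid",((A+B)/2).round(4),"yaw",np.degrees(np.arctan2(-d[0],d[1])).round(2))
E
```

```text
kept 118 118 res 0.09664685269531648
kept 98 100 res 0.22491389806376452
corners [ 0.4778 -0.1436  0.1035] [ 0.4683 -0.2266  0.1035] len 0.0835 mid [ 0.473  -0.1851  0.1035] yaw -6.53
corners [ 0.563  -0.1531  0.054 ] [ 0.5539 -0.237   0.054 ] len 0.0844 mid [ 0.5585 -0.195   0.054 ] yaw -6.17
```

Both edges agree: bay corner at about (0.5347, -0.1922, 0.030), yaw about -6.45°, sizes check within 0.5 mm. Now I'll go to the standoff, back along the slope, and try the half turn empty first.

```bash
cat >> h.py <<'E'
O=np.array([.5347,-.1922,.030]); psi=np.radians(-6.45)
Bay=(R.from_euler('z',psi)*R.from_euler('y',45,degrees=True)).as_matrix()  # cols x,y,z in world
def report(b,roll=0,bayR=Bay):
    """to bring TCP to bay point b(mm) with tool z=bay x, tool x=bay y rotated by roll deg about tool z"""
    s=sense();Rt=R.from_euler('xyz',s["orientation"])
    T=R.from_matrix(bayR[:,[1,2,0]])*R.from_euler('z',roll,degrees=True)
    X=O+bayR@(np.array(b)/1000)
    print("t",round(s["clock"],2),"q",s["qpos"].round(2),"bay now",((s["position"]-O)@bayR*1000).round(1),"F",s["contact_force"].round(1),"w",round(s["width"]*85.4,1),"g",s["gripper_force"])
    print("goal",X.round(4),"offset cm tool",(Rt.inv().apply(X-s["position"])*100).round(2),"rotvec deg",np.degrees((Rt.inv()*T).as_rotvec()).round(2))
E
python3 -c "
from h import *
report([-165,0,17])"
```

```text
t 1.03 q [ 0.35  0.46  0.01  1.88 -0.    0.81  0.35] bay now [-127.8  -69.8  156.6] F [0.5 1.3 0.2] w 85.9 g 0.0
goal [ 0.4307 -0.1804  0.1587] offset cm tool [  8.28 -11.68   7.24] rotvec deg [-45.01  -2.32   5.81]
```

```bash
python3 -m jog '{"offset":[[1,-1,-1.5],[1,-1,-1.5],[1,-1,-1],[1,-1,0],[1,-1,0],[1,-1,0],[1,-1,0],[0,0,0]],"rotation":[[-6.43,-0.33,0.83],[-6.43,-0.33,0.83],[-6.43,-0.33,0.83],[-6.43,-0.33,0.83],[-6.43,-0.33,0.83],[-6.43,-0.33,0.83],[-6.43,-0.33,0.83],[0,0,0]]}' 5.5
python3 -c "
from h import *
report([-165,0,17])"
```

```text
clock: 1.7
position: [0.5038, -0.2018, 0.2768]
orientation: [2.581, -0.032, 1.516]
contact_force: [-0.3, 0.2, -0.1]
width: 0.649
gripper_force: 0.0
t 1.7 q [ 0.74  0.22 -0.4   2.31 -0.85  0.14  1.12] bay now [-195.4  -13.   153.5] F [-0.3  0.2 -0.1] w 55.5 g 0.0
goal [ 0.4307 -0.1804  0.1587] offset cm tool [  1.36 -12.58   6.1 ] rotvec deg [-12.94  -3.51   1.47]
```

```bash
cat > kin.py <<'E'
from h import *
from scipy.optimize import least_squares
import itertools
s=sense()
data=[([-0.07667312,.59996585,-.00252097,1.59996172,.00181546,.94287101,-.07981599],[.724645,-.000045,.230592],[-3.14039633,.00014,1.5708]),
([.35444961,.457505095,.00847543,1.87810963,-.00026392,.806376,.353233],[.54561767,-.26737185,.23121201],[-3.14,.003,1.562]),
(s["qpos"],s["position"],s["orientation"])]
sg=None
def fk(q,v,sg):
    r=lambda a,t:R.from_euler(a,t).as_matrix()
    d1,d3,d5,d7,a1,a3,a5,a7,c1,c7=v
    M=r('z',sg[0]*q[0]+c1);p=np.array([0,0,d1])+M@[a1,0,0]
    M=M@r('y',q[1]);M=M@r('z',sg[1]*q[2]);p=p+M@[a3,0,d3]
    M=M@r('y',q[3]);M=M@r('z',sg[2]*q[4]);p=p+M@[a5,0,d5]
    M=M@r('y',q[5]);p=p+M@[a7,0,d7];M=M@r('z',sg[3]*q[6]+c7)
    return p,M
def res(v,sg):
    o=[]
    for q,p,e in data:
        P,M=fk(q,v,sg);o+=list((P-p)*5)+list(0.5*(M-R.from_euler('xyz',e).as_matrix()).ravel())
    return np.r_[o,0.003*np.array(v[4:8])]
if __name__=="__main__":
    out=[]
    for sg in itertools.product([1,-1],repeat=4):
        for c7 in(0,1.57,3.14,-1.57):
            f=least_squares(res,[.3,.4,.4,.25,0,0,0,0,-.08 if sg[0]<0 else .08,c7],args=(sg,));out.append((f.cost,sg,f.x.round(4)))
    out.sort(key=lambda t:t[0])
    for o in out[:4]:print(o)
E
python3 kin.py
```

```text
(np.float64(0.0004988642939684663), (-1, -1, -1, -1), array([ 0.298 ,  0.922 ,  0.6663,  0.5564, -0.944 ,  0.265 , -0.3339,
       -0.1949, -0.081 ,  1.4939]))
(np.float64(0.0004988642939684664), (-1, -1, -1, -1), array([ 0.298 ,  0.922 ,  0.6663,  0.5564, -0.944 ,  0.265 , -0.3339,
       -0.1949, -0.081 ,  1.4939]))
(np.float64(0.0004988642939684671), (-1, -1, -1, -1), array([ 0.298 ,  0.922 ,  0.6663,  0.5564, -0.944 ,  0.265 , -0.3339,
       -0.1949, -0.081 ,  1.4939]))
(np.float64(0.0004988642939684796), (-1, -1, -1, -1), array([ 0.298 ,  0.922 ,  0.6663,  0.5564, -0.944 ,  0.265 , -0.3339,
       -0.1949, -0.081 ,  1.4939]))
```

```bash
cat > rec.py <<'E'
from h import *
import json
s=sense();open("poses.jsonl","a").write(json.dumps([s["qpos"].tolist(),s["position"].tolist(),s["orientation"].tolist()])+"\n")
report([-165,0,17]);report([-165,0,17],180)
E
python3 rec.py
for i in 1 2; do python3 -m jog '{"offset":[[0,0,0],[0,0,0],[0,0,0],[0,0,0],[0,0,0],[0,0,0]],"rotation":[[0,0,-7],[0,0,-7],[0,0,-7],[0,0,-7],[0,0,-7],[0,0,0]]}' >/dev/null; python3 rec.py; done
```

```text
t 1.7 q [ 0.74  0.22 -0.4   2.31 -0.85  0.14  1.12] bay now [-195.4  -13.   153.5] F [-0.3  0.2 -0.1] w 55.5 g 0.0
goal [ 0.4307 -0.1804  0.1587] offset cm tool [  1.36 -12.58   6.1 ] rotvec deg [-12.94  -3.51   1.47]
t 1.7 q [ 0.74  0.22 -0.4   2.31 -0.85  0.14  1.12] bay now [-195.4  -13.   153.5] F [-0.3  0.2 -0.1] w 55.5 g 0.0
goal [ 0.4307 -0.1804  0.1587] offset cm tool [  1.36 -12.58   6.1 ] rotvec deg [   5.46  -20.11 -177.31]
t 2.2 q [ 0.82  0.24 -0.51  2.31 -0.61  0.12  1.5 ] bay now [-193.7  -12.8  154.7] F [-0.7  0.2  1. ] w 55.2 g 0.0
goal [ 0.4307 -0.1804  0.1587] offset cm tool [ 8.48 -9.57  5.98] rotvec deg [-11.58  -7.47  36.8 ]
t 2.2 q [ 0.82  0.24 -0.51  2.31 -0.61  0.12  1.5 ] bay now [-193.7  -12.8  154.7] F [-0.7  0.2  1. ] w 55.2 g 0.0
goal [ 0.4307 -0.1804  0.1587] offset cm tool [ 8.48 -9.57  5.98] rotvec deg [   9.65  -14.96 -142.18]
t 2.7 q [ 0.89  0.25 -0.59  2.3  -0.41  0.11  1.91] bay now [-193.8  -13.1  154.6] F [0.2 0.3 0. ] w 54.8 g 0.0
goal [ 0.4307 -0.1804  0.1587] offset cm tool [12.42 -3.    5.99] rotvec deg [ -9.26 -11.09  71.38]
t 2.7 q [ 0.89  0.25 -0.59  2.3  -0.41  0.11  1.91] bay now [-193.8  -13.1  154.6] F [0.2 0.3 0. ] w 54.8 g 0.0
goal [ 0.4307 -0.1804  0.1587] offset cm tool [12.42 -3.    5.99] rotvec deg [  12.09  -10.1  -107.69]
```

```bash
cat > kin.py <<'E'
from h import *
from scipy.optimize import least_squares
import json,os
r=lambda a,t:R.from_euler(a,t).as_matrix()
def fk(q,v):
    d1,d3,d5,d7,a3,a5,a7,b1,b3,b5=v[:10]
    M=r('z',-q[0]);p=np.array([0,0,d1])+M@[0,b1,0]
    M=M@r('y',q[1])@r('z',-q[2]);p=p+M@[a3,b3,d3]
    M=M@r('y',q[3])@r('z',-q[4]);p=p+M@[a5,b5,d5]
    M=M@r('y',q[5]);p=p+M@[a7,0,d7];M=M@r('z',-q[6]+np.pi/2)
    return p,M
data=[json.loads(l) for l in open("poses.jsonl")]
data+=[([-0.07667312,.59996585,-.00252097,1.59996172,.00181546,.94287101,-.07981599],[.724645,-.000045,.230592],[-3.14039633,.00014,1.5708]),
([.35444961,.457505095,.00847543,1.87810963,-.00026392,.806376,.353233],[.54561767,-.26737185,.23121201],[-3.14,.003,1.562])]
v0=np.array([.4,.45,.42,.35,.02,-.02,0.02,-.03,0,-.03])
def res(v):
    o=[]
    for q,p,e in data: o+=list(fk(q,v)[0]-p)
    return np.r_[o,.002*(v-v0)]
V=least_squares(res,v0).x
if __name__=="__main__":
    print(V.round(4),np.abs(res(V)[:-10]).max())
    for q,p,e in data: print((R.from_matrix(fk(q,V)[1]).inv()*R.from_euler('xyz',e)).magnitude().round(4),end=' ')
E
python3 kin.py
```

```text
[ 2.838e-01  6.467e-01  4.423e-01  3.265e-01  0.000e+00  1.000e-04
 -1.000e-04 -2.980e-02 -2.650e-02 -3.000e-04] 6.1510405571507665e-06Traceback (most recent call last):
  File "kin.py", line 23, in <module>
    for q,p,e in data: print((R.from_matrix(fk(q,V)[1]).inv()*R.from_euler('xyz',e)).magnitude().round(4),end=' ')
                             ^^^^^^^^^^^^^^^^^^^^^^^^^^^^^^^^^^^^^^^^^^^^^^^^^^^^^^^^^^^^^^^^^^^^^^^^^
AttributeError: 'float' object has no attribute 'round'
```

```bash
cat >> kin.py <<'E'
lo=np.array([-2.57,-.35,-1.29,.11,-1.05,.11,-2.63]);hi=np.array([2.57,1.97,1.29,2.56,4.19,1.86,2.63])
def target(b,roll): return O+Bay@(np.array(b)/1000), Bay[:,[1,2,0]]@r('z',np.radians(roll))
def err(q,X,T):
    p,M=fk(q,V);return np.r_[(p-X)*3,R.from_matrix(M.T@T).as_rotvec()]
def ik(b,roll,q0,w=1e-3,qr=None):
    X,T=target(b,roll); qr=q0 if qr is None else qr
    f=least_squares(lambda q:np.r_[err(q,X,T),w*(q-qr)],np.clip(q0,lo+.001,hi-.001),bounds=(lo,hi));return f.x,np.abs(err(f.x,X,T)).max()
E
cat > s.py <<'E'
from kin import *
rng=np.random.default_rng(0)
for b in ([-55,0,17],[-165,0,17]):
  for roll in (0,180):
    L=[]
    for k in range(60):
        q,e=ik(b,roll,rng.uniform(lo,hi),w=1e-5)
        if e<1e-3: L.append(q)
    L=np.array(L);print(b,roll,len(L))
    if len(L):
        L=L[np.argsort(L[:,4])];print(L[::max(1,len(L)//8)].round(2))
E
python3 s.py; python3 -c "
from kin import *
print(fk([0,0,0,.5,0,.11,0],V)[0])"
```

```text
[-55, 0, 17] 0 0
[-55, 0, 17] 180 0
[-165, 0, 17] 0 0
[-165, 0, 17] 180 0
[ 0.39917508 -0.05665129  1.58629233]
```

```bash
cat > s.py <<'E'
from kin import *
rng=np.random.default_rng(0)
print(V.round(4)); q=sense()["qpos"];p,M=fk(q,V);print(p,sense()["position"],np.degrees(R.from_matrix(M.T@R.from_euler('xyz',sense()["orientation"]).as_matrix()).as_rotvec()))
for b in ([-55,0,17],[-165,0,17]):
  for roll in (0,180):
    L=[]
    for k in range(40):
        q,e=ik(b,roll,rng.uniform(lo,hi),w=1e-5); L.append((e,q))
    L.sort(key=lambda t:t[0]);print(b,roll)
    for e,q in L[:6]:print(round(e,4),q.round(2),err(q,*target(b,roll)).round(3))
E
python3 s.py
```

```text
[ 2.838e-01  6.467e-01  4.423e-01  3.265e-01  0.000e+00  1.000e-04
 -1.000e-04 -2.980e-02 -2.650e-02 -3.000e-04]
[ 0.50566947 -0.20207899  0.27633148] [ 0.50566447 -0.20208073  0.27633434] [ 1.33541608e-14 -1.37887815e-14 -2.56296283e-15]
[-55, 0, 17] 0
0.0431 [ 1.13  1.12 -1.29  2.56  2.39  1.1  -1.88] [ 0.043 -0.026  0.005 -0.036 -0.021  0.   ]
0.0431 [ 1.13  1.12 -1.29  2.56  2.39  1.1  -1.88] [ 0.043 -0.026  0.005 -0.036 -0.021  0.   ]
0.0431 [ 1.13  1.12 -1.29  2.56  2.39  1.1  -1.88] [ 0.043 -0.026  0.005 -0.036 -0.021  0.   ]
0.0431 [ 1.13  1.12 -1.29  2.56  2.39  1.1  -1.88] [ 0.043 -0.026  0.005 -0.036 -0.021  0.   ]
0.0431 [ 1.13  1.12 -1.29  2.56  2.39  1.1  -1.88] [ 0.043 -0.026  0.005 -0.036 -0.021  0.   ]
0.0431 [ 1.13  1.12 -1.29  2.56  2.39  1.1  -1.88] [ 0.043 -0.026  0.005 -0.036 -0.021  0.   ]
[-55, 0, 17] 180
0.0431 [ 1.13  1.12 -1.29  2.56  2.39  1.1   1.26] [ 0.043 -0.026  0.005  0.036  0.021  0.   ]
0.0431 [ 1.13  1.12 -1.29  2.56  2.39  1.1   1.26] [ 0.043 -0.026  0.005  0.036  0.021  0.   ]
0.0431 [ 1.13  1.12 -1.29  2.56  2.39  1.1   1.26] [ 0.043 -0.026  0.
[... 784 characters left out ...]
01 -0.058  0.   ]
0.1013 [ 1.32  0.73 -1.29  2.56  2.28  0.63 -1.9 ] [ 0.086 -0.068  0.049 -0.101 -0.058  0.   ]
[-165, 0, 17] 180
0.1013 [ 1.32  0.73 -1.29  2.56  2.28  0.63  1.24] [ 0.086 -0.068  0.049  0.101  0.058  0.   ]
0.1013 [ 1.32  0.73 -1.29  2.56  2.28  0.63  1.24] [ 0.086 -0.068  0.049  0.101  0.058  0.   ]
0.1013 [ 1.32  0.73 -1.29  2.56  2.28  0.63  1.24] [ 0.086 -0.068  0.049  0.101  0.058  0.   ]
0.1013 [ 1.32  0.73 -1.29  2.56  2.28  0.63  1.24] [ 0.086 -0.068  0.049  0.101  0.058  0.   ]
0.1013 [ 1.32  0.73 -1.29  2.56  2.28  0.63  1.24] [ 0.086 -0.068  0.049  0.101  0.058  0.   ]
0.1013 [ 1.32  0.73 -1.29  2.56  2.28  0.63  1.24] [ 0.086 -0.068  0.049  0.101  0.058  0.   ]
```

```bash
cat > s.py <<'E'
from kin import *
rng=np.random.default_rng(0)
def tgt(th,flip,side,dx=0,dz=0):
    t=np.radians(th);z=np.array([np.cos(t),np.sin(t),0]);y=np.array([0,0,1.])*side
    G=np.array([-80+2*np.cos(t),-24*np.sin(t),17]);P=G+21*z
    if flip: F=np.diag([1,-1,-1]);z=F@z;y=F@y;P=F@(P-[0,0,17])+[0,0,17]
    P=P+[dx,0,dz]
    return O+Bay@P/1000, Bay@np.c_[np.cross(y,z),y,z]
def best(X,T,n=14):
    b=(9,None)
    for k in range(n):
        q0=rng.uniform(lo,hi);f=least_squares(lambda q:err(q,X,T),q0,bounds=(lo,hi));e=np.abs(f.fun).max()
        if e<b[0]:b=(e,f.x)
        if e<1e-4:break
    return b
if __name__=="__main__":
  for th in range(-105,106,15):
    for side in(1,-1):
        o=[best(*tgt(th,f,side,*d))[0] for f in(0,1) for d in((0,0),(-60,60))]
        print(th,side,np.round(o,3))
E
time python3 s.py
```

```text
-105 1 [0. 0. 0. 0.]
-105 -1 [0. 0. 0. 0.]
-90 1 [0. 0. 0. 0.]
-90 -1 [0. 0. 0. 0.]
-75 1 [0. 0. 0. 0.]
-75 -1 [0. 0. 0. 0.]
-60 1 [0. 0. 0. 0.]
-60 -1 [0. 0. 0. 0.]
-45 1 [0. 0. 0. 0.]
-45 -1 [0. 0. 0. 0.]
-30 1 [0.051 0.027 0.    0.   ]
-30 -1 [0.051 0.027 0.    0.   ]
-15 1 [0.084 0.045 0.    0.   ]
-15 -1 [0.084 0.045 0.    0.   ]
0 1 [0.045 0.015 0.045 0.015]
0 -1 [0.045 0.015 0.045 0.015]
15 1 [0.    0.    0.084 0.045]
15 -1 [0.    0.    0.084 0.045]
30 1 [0.    0.    0.051 0.027]
30 -1 [0.    0.    0.051 0.027]
45 1 [0. 0. 0. 0.]
45 -1 [0. 0. 0. 0.]
60 1 [0. 0. 0. 0.]
60 -1 [0. 0. 0. 0.]
75 1 [0. 0. 0. 0.]
75 -1 [0. 0. 0. 0.]
90 1 [0. 0. 0. 0.]
90 -1 [0. 0. 0. 0.]
105 1 [0. 0. 0. 0.]
105 -1 [0. 0. 0. 0.]
real	4m30.226s
user	4m30.221s
sys	0m0.100s
```

```bash
cat > c.py <<'E'
from kin import *
def pose(th,side,phi,d=(0,0,0),back=0):
    t=np.radians(th);z=np.array([np.cos(t),np.sin(t),0]);y=np.array([0,0,1.])*side
    P=np.array([-80+2*np.cos(t),-24*np.sin(t),0])+(21-back)*z
    F=R.from_euler('x',phi,degrees=True).as_matrix()
    return O+Bay@(F@P+[0,0,17]+d)/1000, Bay@F@np.c_[np.cross(y,z),y,z]
def step(q,X,T):
    f=least_squares(lambda k:np.r_[err(k,X,T),2e-3*(k-q)],np.clip(q,lo+1e-4,hi-1e-4),bounds=(lo,hi));return f.x,np.abs(err(f.x,X,T)).max()
def interp(A,B,n):
    rv=R.from_matrix(A[1].T@B[1]).as_rotvec()
    return [(A[0]+(B[0]-A[0])*k/n,A[1]@R.from_rotvec(rv*k/n).as_matrix()) for k in range(1,n+1)]
if __name__=="__main__":
  q0=sense()["qpos"];p0=fk(q0,V)
  up=(-60,0,60)
  for th in (55,-55):
   for side in (1,-1):
    for start in ("cur","home"):
     q=q0 if start=="cur" else np.array([-0.077,.599,-.003,1.599,.002,.943,-.08]);pa=fk(q,V)
     s=-np.sign(th);log=[]
     segs=[interp(pa,pose(th,side,0,(-60,0,80),80),12),interp(pose(th,side,0,(-60,0,80),80),pose(th,side,0,(0,0,0),60),6),interp(pose(th,side,0,(0,0,0),60),pose(th,side,0),4),interp(pose(th,side,0),pose(th,side,0,up),4),[pose(th,side,s*k,up) for k in range(15,181,15)],interp(pose(th,side,s*180,up),pose(th,side,s*180),4)]
     for S in segs:
        em=0
        for X,T in S: q,e=step(q,X,T);em=max(em,e)
        log.append((round(em,3),q.round(1).tolist()))
     print(th,side,start,*log,sep="\n  ")
E
time timeout 200 python3 c.py
```

```text
55
  1
  cur
  (np.float64(0.0), [1.4, 0.8, -0.7, 2.0, -0.8, 0.9, 1.8])
  (np.float64(0.0), [1.4, 1.0, -0.7, 2.1, -0.8, 0.8, 1.9])
  (np.float64(0.0), [1.3, 1.1, -0.7, 2.1, -0.9, 0.6, 2.0])
  (np.float64(0.0), [1.3, 0.9, -0.8, 2.1, -0.9, 0.7, 1.8])
  (np.float64(0.0), [-0.3, 0.8, -0.1, 2.5, 1.6, 1.2, 0.6])
  (np.float64(0.0), [-0.3, 1.0, -0.1, 2.5, 1.7, 1.3, 0.4])
55
  1
  home
  (np.float64(0.0), [1.5, 1.0, -1.0, 2.0, -0.5, 0.8, 1.5])
  (np.float64(0.0), [1.5, 1.1, -0.9, 2.0, -0.5, 0.6, 1.6])
  (np.float64(0.0), [1.4, 1.2, -1.0, 2.1, -0.5, 0.5, 1.6])
  (np.float64(0.0), [1.5, 1.1, -1.0, 2.1, -0.6, 0.6, 1.5])
  (np.float64(0.0), [-0.1, 0.8, -0.4, 2.5, 1.5, 1.4, 0.6])
  (np.float64(0.0), [-0.1, 1.0, -0.4, 2.4, 1.6, 1.5, 0.4])
55
  -1
  cur
  (np.float64(0.348), [1.6, 1.1, -1.3, 2.3, 1.4, 0.1, 2.6])
  (np.float64(0.329), [1.6, 1.3, -1.3, 2.3, 1.5, 0.1, 2.6])
  (np.float64(0.234), [1.5, 1.4, -1.3, 2.3, 1.5, 0.1, 2.6])
  (np.float64(0.239), [1.5, 1.2, -1.3, 2.3, 1.4, 0.1, 2.6])
  (np.float64(0.446), [-1.0, 1.2, 1.2, 2.5, 2.8, 0.2, 2.6])
  (np.float64(0.0), [-0.9, 1.4, 1.0, 2.5, 2.7, 0.3,
[... 1210 characters left out ...]
p.float64(0.0), [-1.0, 1.1, 0.8, 2.5, 1.8, 0.5, 0.2])
  (np.float64(0.0), [-0.8, 1.2, 0.7, 2.5, 2.0, 0.6, 0.1])
  (np.float64(0.0), [-0.9, 1.0, 0.9, 2.5, 1.9, 0.5, 0.3])
  (np.float64(0.0), [1.2, 0.8, -0.5, 2.1, -1.0, 0.9, 2.0])
  (np.float64(0.0), [1.2, 1.0, -0.6, 2.1, -1.0, 0.8, 2.1])
-55
  -1
  home
  (np.float64(0.0), [-0.4, 0.7, -0.2, 2.4, 1.4, 1.3, 0.7])
  (np.float64(0.0), [-0.4, 0.9, -0.2, 2.5, 1.5, 1.3, 0.4])
  (np.float64(0.0), [-0.3, 1.0, -0.1, 2.5, 1.7, 1.3, 0.4])
  (np.float64(0.0), [-0.3, 0.8, -0.1, 2.5, 1.6, 1.2, 0.6])
  (np.float64(0.0), [1.4, 1.0, -0.9, 2.1, -0.8, 0.7, 1.7])
  (np.float64(0.0), [1.4, 1.1, -0.9, 2.1, -0.7, 0.6, 1.8])
real	0m20.358s
user	0m20.572s
sys	0m0.129s
```

The 45° approach straight down the slope is out of reach because of the elbow limit. An oblique pinch at the upper corner, 55° in the bed plane, works through the whole flip about bay x, with the hand passing over the top. I'll do that.

```bash
cat > g.py <<'E'
import sys
from c import *
def go(th,side,phi,d=(0,0,0),back=0):
    s=sense();M=R.from_euler('xyz',s["orientation"]).as_matrix();X,T=pose(th,side,phi,d,back)
    print("t",round(s["clock"],2),"q",s["qpos"].round(2),"F",s["contact_force"].round(1),"w",round(s["width"]*85.4,1),"g",s["gripper_force"])
    print(" off cm",(M.T@(X-s["position"])*100).round(2),"rot",np.degrees(R.from_matrix(M.T@T).as_rotvec()).round(2),"off after rot",(T.T@(X-s["position"])*100).round(2))
    print(" world d",(X-s["position"]).round(3))
E
python3 -c "
from g import *
go(55,1,0,(-60,0,80),80)"
```

```text
t 2.7 q [ 0.89  0.25 -0.59  2.3  -0.41  0.11  1.91] F [0.2 0.3 0. ] w 54.8 g 0.0
 off cm [ 3.14 -6.98  3.04] rot [-41.93  36.42  60.13] off after rot [-4.88 -5.76 -3.29]
 world d [-0.032 -0.052 -0.056]
```

```bash
python3 -m jog '{"offset":[[0,0,-1],[0,0,-1],[0,0,0],[0,0,0],[0,0,0],[0,0,0],[0,0,0],[0,0,0],[0,0,0],[0,0,0]],"rotation":[[-3.5,3.0,5.0],[-3.5,3.0,5.0],[-3.5,3.0,5.0],[-3.5,3.0,5.0],[-3.5,3.0,5.0],[-3.5,3.0,5.0],[-3.5,3.0,5.0],[-3.5,3.0,5.0],[-3.5,3.0,5.0],[-3.5,3.0,5.0]]}' && python3 -c "
from g import *
go(55,1,0,(-60,0,80),80)"
```

```text
clock: 3.53
position: [0.4956, -0.2037, 0.2924]
orientation: [2.212, -0.413, 2.248]
contact_force: [0.5, -0.2, -0.4]
width: 0.642
gripper_force: 0.0
t 3.53 q [ 1.31  0.61 -0.75  2.05 -0.82  0.86  1.74] F [ 0.5 -0.2 -0.4] w 54.8 g 0.0
 off cm [-5.21 -7.33 -0.55] rot [-6.87  6.43  9.79] off after rot [-6.22 -6.19 -2.01]
 world d [-0.022 -0.05  -0.072]
```

```bash
python3 -m jog '{"offset":[[0,0,0],[0,0,0],[-2.1,-2.1,-0.7],[-2.1,-2.1,-0.7],[-2.0,-2.0,-0.6],[0,0,0]],"rotation":[[-3.43,3.2,4.9],[-3.43,3.2,4.9],[0,0,0],[0,0,0],[0,0,0],[0,0,0]]}' && python3 -c "
from g import *
go(55,1,0,(0,0,0),60)"
```

```text
clock: 4.03
position: [0.4726, -0.2571, 0.2155]
orientation: [2.099, -0.618, 2.242]
contact_force: [0.4, -0.6, -0.1]
width: 0.643
gripper_force: 0.0
t 4.03 q [ 1.36  0.83 -0.68  2.01 -0.81  0.94  1.76] F [ 0.4 -0.6 -0.1] w 54.9 g 0.0
 off cm [-4.46 -7.54  5.61] rot [-0.22  0.25 -0.14] off after rot [-4.47 -7.57  5.56]
 world d [-0.003  0.02  -0.102]
```

```bash
python3 -m jog '{"offset":[[-1.5,-2.5,0],[-1.5,-2.5,0.6],[-1.47,-2.57,1],[0,0,2],[0,0,1.96],[0,0,0],[0,0,0]],"rotation":[[-0.1,0.1,0],[-0.1,0.1,-0.1],[0,0,0],[0,0,0],[0,0,0],[0,0,0],[0,0,0]]}' && python3 - <<'E'
from g import *
go(55,1,0,(0,0,0),0)
a=snapshot("scene")[230:350,310:450];b=snapshot("wrist");cv2.imwrite("pics/p3.png",np.hstack([cv2.resize(a,(440,377)),cv2.resize(b,(360,270)) if 0 else cv2.copyMakeBorder(cv2.resize(b,(360,270)),0,107,0,0,0)])[:,:,::-1])
E
```

```text
clock: 4.62
position: [0.4726, -0.2325, 0.1192]
orientation: [2.086, -0.612, 2.259]
contact_force: [-0.4, -0.1, -0.2]
width: 0.644
gripper_force: 0.0
t 4.62 q [ 1.34  1.   -0.68  2.06 -0.82  0.78  1.91] F [-0.4 -0.1 -0.2] w 55.0 g 0.0
 off cm [-0.47 -0.56  5.76] rot [-0.04 -0.26  0.51] off after rot [-0.45 -0.56  5.76]
 world d [ 0.027  0.042 -0.03 ]
```

View pics/p3.png

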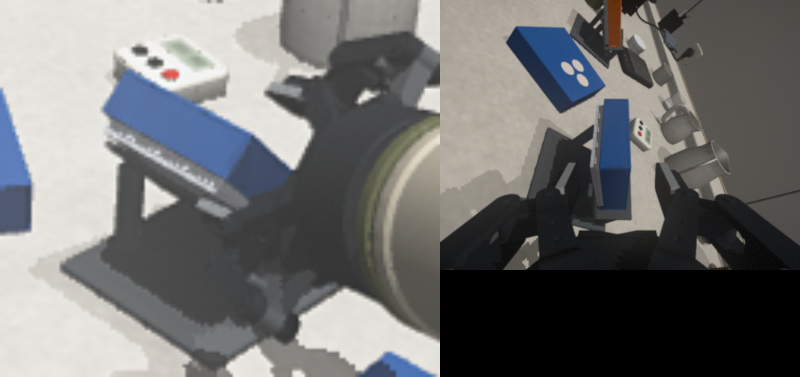

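The wrist view shows the tin's end between the fingers, nearer the left one. This matches the computed 5.6 mm shift, so I'll correct and then enter.

```bash
python3 -m jog '{"offset":[[-0.45,-0.56,0],[0,0,0]],"rotation":[[0,-0.26,0.5],[0,0,0]]}' >/dev/null; python3 -c "
from g import *
go(55,1,0)"; python3 -m jog '{"offset":[[0,0,1.5],[0,0,1.5],[0,0,1.5],[0,0,0.8],[0,0,0],[0,0,0]],"rotation":[[0,0,0],[0,0,0],[0,0,0],[0,0,0],[0,0,0],[0,0,0]]}' >/dev/null;  python3 -c "
from g import *
go(55,1,0)"
```

```text
t 4.88 q [ 1.35  1.01 -0.67  2.06 -0.82  0.77  1.91] F [-0.1 -0.5 -0. ] w 55.2 g 0.0
 off cm [0.22 0.08 5.99] rot [0.03 0.32 0.16] off after rot [0.19 0.09 5.99]
 world d [ 0.029  0.047 -0.023]
t 5.38 q [ 1.3   1.06 -0.72  2.1  -0.89  0.65  1.96] F [-0.2  1.  -1.4] w 55.1 g 0.0
 off cm [0.11 0.   0.64] rot [0.07 0.18 0.26] off after rot [0.11 0.   0.64]
 world d [ 0.003  0.006 -0.002]
```

```bash
python3 -m jog '{"offset":[[0.1,0,0.6],[0,0,0],[0,0,0]],"rotation":[[0,0.18,0.26],[0,0,0],[0,0,0]]}' >/dev/null;  python3 -c "
from g import *
go(55,1,0)"; python3 -m jog '{"offset":[[0,0,0],[0,0,0],[0,0,0],[0,0,0],[0,0,0],[0,0,0],[0,0,0],[0,0,0]],"rotation":[[0,0,0],[0,0,0],[0,0,0],[0,0,0],[0,0,0],[0,0,0],[0,0,0],[0,0,0]]}' 2.8 34;  python3 -c "
from g import *
go(55,1,0)"
```

```text
t 5.63 q [ 1.3   1.07 -0.73  2.1  -0.9   0.64  1.97] F [-0.1 -0.5 -0.1] w 54.7 g 0.0
 off cm [ 0.   -0.01  0.04] rot [0.08 0.02 0.03] off after rot [ 0.   -0.01  0.04]
 world d [ 0.  0. -0.]
clock: 6.3
position: [0.4993, -0.191, 0.0895]
orientation: [2.09, -0.617, 2.248]
contact_force: [-4.0, -3.4, 2.7]
width: 0.393
gripper_force: 34.3
t 6.3 q [ 1.3   1.07 -0.73  2.1  -0.9   0.64  1.97] F [-4.  -3.4  2.7] w 33.6 g 34.32669281959534
 off cm [ 0.   -0.01  0.04] rot [0.08 0.02 0.03] off after rot [ 0.   -0.01  0.04]
 world d [ 0.  0. -0.]
```

```bash
python3 -c "
from g import *
go(55,1,0,(-20,0,20));go(55,1,0,(-60,0,60))"
```

```text
t 6.3 q [ 1.3   1.07 -0.73  2.1  -0.9   0.64  1.97] F [-4.  -3.4  2.7] w 33.6 g 34.32669281959534
 off cm [ 1.64  2.   -1.1 ] rot [0.08 0.02 0.03] off after rot [ 1.64  1.99 -1.1 ]
 world d [0.    0.    0.028]
t 6.3 q [ 1.3   1.07 -0.73  2.1  -0.9   0.64  1.97] F [-4.  -3.4  2.7] w 33.6 g 34.32669281959534
 off cm [ 4.91  6.   -3.39] rot [0.08 0.02 0.03] off after rot [ 4.92  5.99 -3.4 ]
 world d [0.    0.    0.085]
```

```bash
python3 -m jog '{"offset":[[0.4,0.5,-0.3],[0.9,1.1,-0.6],[0.9,1.1,-0.6],[0.9,1.1,-0.6],[0.9,1.1,-0.6],[0.9,1.1,-0.7],[0,0,0],[0,0,0]],"rotation":[[0,0,0],[0,0,0],[0,0,0],[0,0,0],[0,0,0],[0,0,0],[0,0,0],[0,0,0]]}'; python3 - <<'E'
from g import *
go(55,1,0,(-60,0,60));go(55,1,-60,(-60,0,60))
E
```

```text
clock: 6.97
position: [0.4997, -0.1906, 0.1742]
orientation: [2.091, -0.615, 2.248]
contact_force: [-0.0, -0.3, -2.5]
width: 0.394
gripper_force: 34.0
t 6.97 q [ 1.31  0.91 -0.75  2.11 -0.91  0.74  1.86] F [-0.  -0.3 -2.5] w 33.7 g 33.96480739116669
 off cm [ 0.   -0.03 -0.01] rot [0.02 0.08 0.12] off after rot [ 0.   -0.03 -0.01]
 world d [-0. -0. -0.]
t 6.97 q [ 1.31  0.91 -0.75  2.11 -0.91  0.74  1.86] F [-0.  -0.3 -2.5] w 33.7 g 33.96480739116669
 off cm [0.07 0.19 0.09] rot [ 49.14   0.13 -34.34] off after rot [-0.05  0.19 -0.09]
 world d [0.001 0.001 0.001]
```

```bash
python3 -m jog '{"offset":[[0,0,0],[0,0,0],[0,0,0],[0,0,0],[0,0,0],[0,0,0],[0,0,0],[0,0,0],[0,0,0],[0,0,0]],"rotation":[[4.9,0,-3.4],[4.9,0,-3.4],[4.9,0,-3.4],[4.9,0,-3.4],[4.9,0,-3.4],[4.9,0,-3.4],[4.9,0,-3.4],[4.9,0,-3.4],[4.9,0,-3.4],[4.9,0,-3.4]]}'; python3 - <<'E'
from g import *
go(55,1,-60,(-60,0,60));go(55,1,-120,(-60,0,60))
E
```

```text
clock: 7.8
position: [0.4996, -0.1907, 0.1731]
orientation: [2.77, -0.233, 2.727]
contact_force: [-0.3, 1.0, -3.0]
width: 0.394
gripper_force: 34.3
t 7.8 q [ 0.77  0.61 -0.44  1.92 -0.17  0.88  1.61] F [-0.3  1.  -3. ] w 33.6 g 34.30754542350769
 off cm [-0.03  0.24 -0.19] rot [ 0.01 -0.11 -0.2 ] off after rot [-0.04  0.24 -0.19]
 world d [0.001 0.001 0.002]
t 7.8 q [ 0.77  0.61 -0.44  1.92 -0.17  0.88  1.61] F [-0.3  1.  -3. ] w 33.6 g 34.30754542350769
 off cm [ 0.04  0.45 -0.09] rot [ 49.2   -0.19 -34.56] off after rot [-0.17  0.18 -0.39]
 world d [0.002 0.003 0.002]
```

```bash
python3 -m jog '{"offset":[[0,0,0],[0,0,0],[0,0,0],[0,0,0],[0,0,0],[0,0,0],[0,0,0],[0,0,0],[0,0,0],[0,0,0]],"rotation":[[4.9,0,-3.45],[4.9,0,-3.45],[4.9,0,-3.45],[4.9,0,-3.45],[4.9,0,-3.45],[4.9,0,-3.45],[4.9,0,-3.45],[4.9,0,-3.45],[4.9,0,-3.45],[4.9,0,-3.45]]}' >/dev/null; python3 - <<'E'
from g import *
go(55,1,-120,(-60,0,60));go(55,1,-180,(-60,0,60))
E
```

```text
t 8.63 q [ 0.13  0.52 -0.17  2.07  0.67  0.85  1.25] F [ 0.4 -0.1 -3. ] w 33.6 g 34.28517401218414
 off cm [-0.14  0.11 -0.35] rot [ 0.27 -0.1   0.09] off after rot [-0.14  0.11 -0.35]
 world d [0.002 0.003 0.002]
t 8.63 q [ 0.13  0.52 -0.17  2.07  0.67  0.85  1.25] F [ 0.4 -0.1 -3. ] w 33.6 g 34.28517401218414
 off cm [-0.07  0.32 -0.25] rot [ 4.943e+01  2.000e-02 -3.430e+01] off after rot [-0.16 -0.05 -0.38]
 world d [0.    0.004 0.001]
```

```bash
python3 -m jog '{"offset":[[0,0,0],[0,0,0],[0,0,0],[0,0,0],[0,0,0],[0,0,0],[0,0,0],[0,0,0],[0,0,0],[0,0,0]],"rotation":[[4.94,0,-3.43],[4.94,0,-3.43],[4.94,0,-3.43],[4.94,0,-3.43],[4.94,0,-3.43],[4.94,0,-3.43],[4.94,0,-3.43],[4.94,0,-3.43],[4.94,0,-3.43],[4.94,0,-3.43]]}' >/dev/null; python3 -m jog '{"offset":[[-0.1,0,-0.3],[0,0,0],[0,0,0]],"rotation":[[0,0,0],[0,0,0],[0,0,0]]}' >/dev/null; python3 - <<'E'
from g import *
go(55,1,-180,(-60,0,60))
a=snapshot("scene")[190:340,280:440];b=snapshot("wrist");c=snapshot("side")[190:290,280:400]
cv2.imwrite("pics/p4.png",np.hstack([cv2.resize(a,(400,375)),np.vstack([cv2.resize(c,(396,330)),cv2.resize(b,(396,265))])[:375]] if 0 else [cv2.resize(a,(267,250)),cv2.resize(c,(264,250)) if 0 else cv2.resize(c,(300,250)),cv2.resize(b,(230,172)).repeat(1,0) if 0 else cv2.copyMakeBorder(cv2.resize(b,(230,172)),0,78,0,0,0)])[:,:,::-1])
E
```

```text
t 9.72 q [-0.36  0.77 -0.01  2.47  1.59  1.16  0.58] F [ 0.6 -0.1 -1.6] w 33.7 g 34.842156171798706
 off cm [-0.09 -0.02 -0.1 ] rot [ 0.4  -0.08 -0.28] off after rot [-0.09 -0.02 -0.1 ]
 world d [0.    0.001 0.   ]
```

View pics/p4.png

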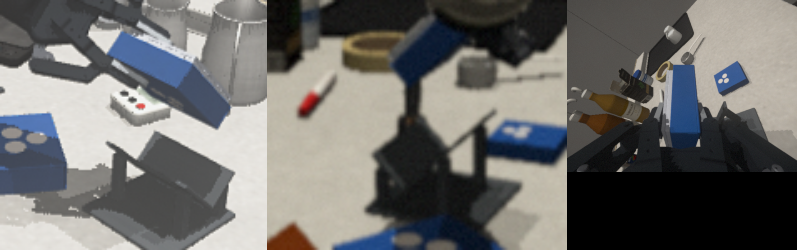

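The tin is inverted in the air. The lid (blue) is underneath, still joined, with the stand empty below. I'll check for slip in the grip against the predicted corners.

```bash
cat > chk.py <<'E'
from g import *
def chk(d,name="scene",lidz=(0,26),box=(320,190,430,300)):
    p=camera_params(name);im=snapshot(name);m=bluemask(im,(100,110,25),(128,255,255));x0,y0,x1,y1=box
    mm=np.zeros_like(m);mm[y0:y1,x0:x1]=m[y0:y1,x0:x1]
    c=max(cv2.findContours(mm,0,1)[0],key=cv2.contourArea)
    print(cv2.approxPolyDP(c,2,True)[:,0].tolist(),cv2.contourArea(c))
    for x in(-96,0):
        for y in(-42,42):
            for z in lidz: print((x,y,z),proj(p,O+Bay@(np.array([x,y,z])+d)/1000).round(1))
    cv2.imwrite(f"pics/chk_{name}.png",im[:,:,::-1])
E
python3 -c "
from chk import *
chk(np.array([-60,0,60]))"
```

```text
[[345, 222], [385, 241], [395, 228], [355, 209]] 728.5
(-96, -42, 0) [383.7 241.9]
(-96, -42, 26) [393.3 226.5]
(-96, 42, 0) [341.4 222. ]
(-96, 42, 26) [350.5 207.7]
(0, -42, 0) [408.6 267. ]
(0, -42, 26) [417.2 252.9]
(0, 42, 0) [368.5 247.2]
(0, 42, 26) [376.6 234.1]
```

```bash
python3 -c "
from g import *
p=camera_params('scene')
for x,y,z,o in[(-96,-42,8,(381,286)),(-96,-42,34,(389,273)),(-96,42,8,(343,264)),(-96,42,34,(351,252))]: print(proj(p,O+Bay@np.array([x,y,z])/1000)-o)
go(55,1,-180,(-10,0,10))
"
```

```text
[0.73315067 1.54607464]
[ 1.80680316 -0.20191984]
[-1.23739227  1.61280245]
[-0.64238635 -0.09098115]
t 9.92 q [-0.36  0.77 -0.01  2.47  1.59  1.16  0.57] F [-0.8 -0.2 -1.8] w 33.4 g 34.84221339225769
 off cm [-4.26  5.09  2.77] rot [ 0.31 -0.1  -0.43] off after rot [-4.3   5.07  2.75]
 world d [ 0.     0.002 -0.072]
```

```bash
python3 -m jog '{"offset":[[-0.75,0.85,0.41],[-0.75,0.85,0.41],[-0.75,0.85,0.41],[-0.75,0.85,0.41],[-0.75,0.85,0.41],[-0.75,0.82,0.42],[0,0,0],[0,0,0]],"rotation":[[0.3,-0.1,-0.43],[0,0,0],[0,0,0],[0,0,0],[0,0,0],[0,0,0],[0,0,0],[0,0,0]]}' >/dev/null; python3 - <<'E'
from chk import *
d=np.array([-10,0,10])
go(55,1,-180,d)
chk(d)
c=snapshot("side");cv2.imwrite("pics/side5.png",c[:,:,::-1])
p=camera_params("side")
m=bluemask(c,(100,110,25),(128,255,255));mm=np.zeros_like(m);mm[190:275,305:385]=m[190:275,305:385]
k=max(cv2.findContours(mm,0,1)[0],key=cv2.contourArea);print("side",cv2.approxPolyDP(k,2,True)[:,0].tolist())
for x in(-96,0):
  for z in (0,26): print(x,z,proj(p,O+Bay@(np.array([x,42,z])+d)/1000).round(1))
print("base side"); 
for x in(-96,0):
  for z in (8,34): print(x,z,proj(p,O+Bay@(np.array([x,42,z]))/1000).round(1))
a=cv2.imread("pics/chk_scene.png")[220:340,310:440]
cv2.imwrite("pics/p5.png",np.hstack([cv2.resize(a,(433,400)),cv2.resize(c[190:290,290:390,::-1],(360,400)) if 0 else cv2.resize(c[190:290,300:390,::-1],(360,400))]))
E
```

```text
t 10.58 q [-0.35  0.95 -0.04  2.46  1.65  1.19  0.4 ] F [-0.6 -1.1 -1.2] w 33.6 g 34.840916991233826
 off cm [ 0.22 -0.05  0.28] rot [-0.03 -0.02  0.16] off after rot [ 0.22 -0.05  0.28]
 world d [-0.    -0.004  0.001]
[[348, 249], [341, 262], [379, 283], [388, 270]] 677.5
(-96, -42, 0) [379.7 284.1]
(-96, -42, 26) [388.9 269.2]
(-96, 42, 0) [339.5 262.2]
(-96, 42, 26) [348.2 248.4]
(0, -42, 0) [403.9 304.4]
(0, -42, 26) [412.2 290.8]
(0, 42, 0) [365.6 283.1]
(0, 42, 26) [373.5 270.4]
side [[343, 237], [329, 248], [335, 256], [349, 244]]
-96 0 [365.1 231.7]
-96 26 [356.9 222.2]
0 0 [335.7 257.1]
0 26 [328.  248.1]
base side
-96 8 [362.5 235.2]
-96 34 [354.4 225.7]
0 8 [333.4 260.3]
0 34 [325.8 251.3]
```

View pics/p5.png

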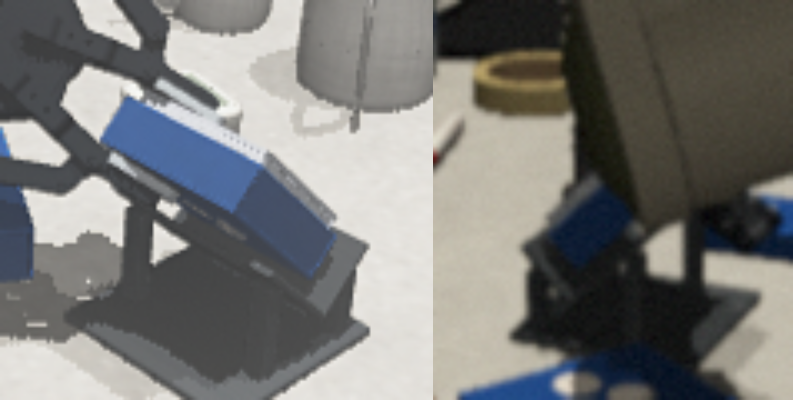

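Scene and side outlines now match the seated reference within about 1 px, offset by the 10 mm standoff. The lid is underneath and joined. I'll lower onto the bed, then slide to the ledge, watching the force.

```bash
python3 -m jog '{"offset":[[-0.3,0.3,0.2],[-0.3,0.3,0.2],[0,0.2,0],[0,0.1,0],[0,0,0]],"rotation":[[0,0,0],[0,0,0.16],[0,0,0],[0,0,0],[0,0,0]]}' >/dev/null; python3 -c "
from g import *
go(55,1,-180)
print('F bay',(sense()['contact_force']@Bay).round(1))"
```

```text
t 11.1 q [-0.35  0.97 -0.04  2.46  1.66  1.2   0.37] F [ 0.6 -0.4 -2. ] w 33.5 g 34.91961121559143
 off cm [0.03 0.02 0.47] rot [-0.08  0.02  0.04] off after rot [0.03 0.02 0.47]
 world d [ 0.001 -0.004 -0.002]
F bay [ 1.8 -0.3 -1. ]
```

```bash
for i in 1 2; do python3 -m jog '{"offset":[[0,0.08,0],[0,0,0]],"rotation":[[0,0,0],[0,0,0]]}' >/dev/null; python3 -c "
from g import *
go(55,1,-180)
print('F bay',(sense()['contact_force']@Bay).round(1))"; done
```

```text
t 11.27 q [-0.36  0.98 -0.04  2.47  1.66  1.2   0.36] F [ 2.9  0.3 -0. ] w 33.5 g 34.798686504364014
 off cm [0.02 0.01 0.47] rot [-0.15  0.01 -0.  ] off after rot [0.02 0.01 0.47]
 world d [ 0.001 -0.004 -0.002]
F bay [2.  0.6 2. ]
t 11.43 q [-0.36  0.98 -0.04  2.47  1.66  1.2   0.36] F [5.2 1.6 4.9] w 33.5 g 34.90341246128082
 off cm [0.02 0.   0.48] rot [-0.24  0.   -0.05] off after rot [ 0.02 -0.    0.48]
 world d [ 0.001 -0.004 -0.002]
F bay [0.1 2.2 7. ]
```

```bash
for i in 1 2; do python3 -m jog '{"offset":[[-0.12,0,0.09],[0,0,0]],"rotation":[[0,0,0],[0,0,0]]}' >/dev/null; python3 -c "
from g import *
go(55,1,-180)
print('F bay',(sense()['contact_force']@Bay).round(1))"; done
```

```text
t 11.6 q [-0.35  0.98 -0.04  2.46  1.66  1.2   0.36] F [4.1 0.7 5.6] w 34.0 g 34.99164640903473
 off cm [0.1  0.   0.38] rot [-0.23 -0.04 -0.04] off after rot [ 0.1  -0.    0.38]
 world d [ 0.001 -0.004 -0.001]
F bay [-1.1  1.2  6.8]
t 11.77 q [-0.35  0.98 -0.04  2.46  1.66  1.2   0.36] F [2.4 1.9 7.7] w 33.8 g 35.19079864025116
 off cm [0.17 0.   0.3 ] rot [-0.24 -0.08 -0.04] off after rot [0.17 0.   0.3 ]
 world d [-0.    -0.003 -0.   ]
F bay [-3.9  2.2  7. ]
```

```bash
for i in 1 2; do python3 -m jog '{"offset":[[-0.1,0,0.07],[0,0,0]],"rotation":[[0,0,0],[0,0,0]]}' >/dev/null; python3 -c "
from g import *
go(55,1,-180)
print('F bay',(sense()['contact_force']@Bay).round(1))"; done
```

```text
t 11.93 q [-0.35  0.98 -0.04  2.46  1.66  1.2   0.36] F [-3.  10.9 17. ] w 33.3 g 36.469207406044006
 off cm [0.17 0.   0.29] rot [-0.27 -0.14  0.  ] off after rot [0.17 0.   0.29]
 world d [-0.    -0.003 -0.   ]
F bay [-15.   10.5   9.1]
t 12.1 q [-0.35  0.98 -0.04  2.46  1.66  1.2   0.36] F [-8.2 17.2 25.3] w 33.5 g 38.13231825828552
 off cm [0.18 0.01 0.29] rot [-0.31 -0.19  0.04] off after rot [0.18 0.01 0.29]
 world d [-0.    -0.003 -0.   ]
F bay [-25.1  16.2  10.8]
```

```bash
python3 -m jog '{"offset":[[0.1,0,-0.07],[0,0,0]],"rotation":[[0,0,0],[0,0,0]]}' >/dev/null; python3 -c "
from g import *
print('F bay',(sense()['contact_force']@Bay).round(1))"; python3 -m jog '{"offset":[[0,0,0],[0,0,0],[0,0,0],[0,0,0],[0,0,0],[0,0,0]],"rotation":[[0,0,0],[0,0,0],[0,0,0],[0,0,0],[0,0,0],[0,0,0]]}' 5.5; python3 - <<'E'
from chk import *
print('F bay',(sense()['contact_force']@Bay).round(1))
chk(np.zeros(3))
E
```

```text
F bay [-13.4   9.2   8.9]
clock: 12.77
position: [0.5005, -0.1821, 0.087]
orientation: [-2.091, -0.618, -2.473]
contact_force: [0.3, 0.3, -0.2]
width: 0.639
gripper_force: 0.0
F bay [0.3 0.3 0. ]
[[348, 256], [340, 268], [379, 290], [387, 277]] 670.0
(-96, -42, 0) [378.9 292.1]
(-96, -42, 26) [388.  277.3]
(-96, 42, 0) [339.1 269.8]
(-96, 42, 26) [347.7 256.1]
(0, -42, 0) [403.1 311.5]
(0, -42, 26) [411.3 298. ]
(0, 42, 0) [365.1 289.9]
(0, 42, 26) [372.9 277.3]
```

Seated and released; the corners match the original seating within 1 px. Now I'll back off.

```bash
python3 -m jog '{"offset":[[0,0,-1],[0,0,-1.5],[0,0,-2],[0,0,-2.5],[0,0,-2.5],[0,0,-2.5],[0,0,0]],"rotation":[[0,0,0],[0,0,0],[0,0,0],[0,0,0],[0,0,0],[0,0,0],[0,0,0]]}'; python3 - <<'E'
from chk import *
chk(np.zeros(3))
p=camera_params("side");c=snapshot("side");m=bluemask(c,(100,110,25),(128,255,255));mm=np.zeros_like(m);mm[205:275,305:378]=m[205:275,305:378]
k=max(cv2.findContours(mm,0,1)[0],key=cv2.contourArea);print("side",cv2.approxPolyDP(k,2,True)[:,0].tolist())
for x in(-96,0):
  for z in (0,26): print(x,z,proj(p,O+Bay@(np.array([x,42,z]))/1000).round(1))
a=snapshot("scene")[220:340,310:440];w=snapshot("wrist")
cv2.imwrite("pics/p6.png",np.hstack([cv2.resize(a,(325,300)),cv2.resize(c[195:285,300:390],(300,300)),cv2.resize(w[:,100:540],(170,300)) if 0 else cv2.copyMakeBorder(cv2.resize(w,(170,128)),0,172,0,0,0)])[:,:,::-1])
E
```

```text
clock: 13.4
position: [0.463, -0.0743, 0.1364]
orientation: [-2.094, -0.615, -2.466]
contact_force: [0.8, 0.2, -0.2]
width: 0.642
gripper_force: 0.0
[[347, 257], [340, 268], [378, 290], [387, 277]] 656.5
(-96, -42, 0) [378.9 292.1]
(-96, -42, 26) [388.  277.3]
(-96, 42, 0) [339.1 269.8]
(-96, 42, 26) [347.7 256.1]
(0, -42, 0) [403.1 311.5]
(0, -42, 26) [411.3 298. ]
(0, 42, 0) [365.1 289.9]
(0, 42, 26) [372.9 277.3]
side [[345, 241], [329, 253], [336, 262], [350, 250], [349, 244]]
-96 0 [365.  238.1]
-96 26 [356.9 228.7]
0 0 [335.8 263.1]
0 26 [328.1 254. ]
```

View pics/p6.png

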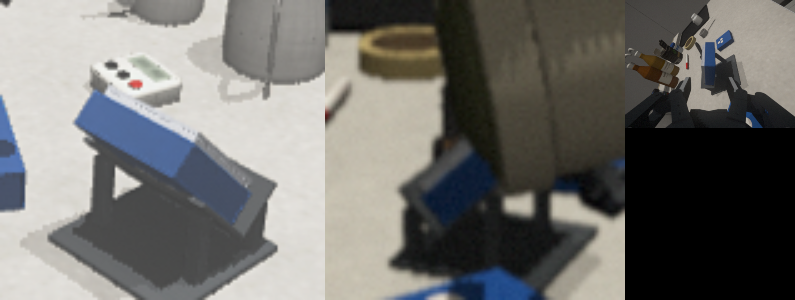

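The tin lies flat on the bed against the ledge, with the lid underneath, and the gripper is clear.

```bash
python3 -m jog '{"offset":[[0,-2,-1],[0,-3,-1],[0,0,0],[0,0,0]],"rotation":[[0,0,0],[0,0,0],[0,0,0],[0,0,0]]}'; python3 -c "
from rig import robot
print(robot.sign_off())"
```

```text
clock: 13.93
position: [0.4924, -0.0665, 0.1798]
orientation: [-2.09, -0.616, -2.476]
contact_force: [-1.0, 0.4, 0.1]
width: 0.643
gripper_force: 0.0
the job is handed in; nothing more can be done
None
```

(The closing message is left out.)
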